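# Prop the damp box ajar on its short stay

## Robot

A 7-joint arm with a two-finger parallel gripper is mounted at the origin on the work surface. World frame = base frame: x ahead of the robot, y to its left, z up, the work surface at z = 0. Lengths are in m, angles in rad, forces in N, time in s.
With the tool pointing down it reaches from about 0.35 to 0.9 m from the base axis. Payload 7.2 kg.
Tool frame: the origin (TCP) lies midway between the tips of the shut fingers; the grasp point (between the pads) lies manip.pinch_z behind it (manip.pinch_z is the distance from the TCP to the grasp point, in m); z points along the fingers, y is the direction in which the jaws open and shut (so a half turn about z gives the same grasp; the last joint's range is limited). The gripper opens to 88 mm and grips with 3 to 60 N. Pads are 20 mm wide; open, the fingers measure 115 mm over their backs; the gripper's body (75 mm by 178 mm) begins 61 mm behind the grasp point.
Start: joints at [1.126, 0.411, -0.013, 1.596, 0.006, 1.134, -0.082], TCP at [0.23, -0.581, 0.198] pointing down, gripper open.
Joint ranges: [-2.95, 2.95], [-0.29, 1.99], [-1.47, 1.44], [0.14, 2.54], [-1.03, 4.17], [0.13, 1.85], [-2.86, 2.86]. Speed limits (rad/s): [2.39, 2.39, 3.01, 3.01, 3.14, 3.14, 3.14].

## Interface

Orientations are given as a rotation vector (axis times angle).
In Python, from rig import sensors, cams, manip gives the robot as it stands. The module is installed in compiled form; this text tells all that it offers.
- The arm moves only by the tool send_rows, never from a script. Its argument "targets" is a list that holds one entry, the list of rows, each a list of 7 numbers: the opening, from 0 (shut) to 1 (fully open), then the shift along the tool's x, y, z in cm, then the turn, a rotation vector about the tool's x, y, z in degrees. A call has 1 to 12 rows; each row shifts and turns the pose as measured when the row begins, along the tool's axes as they then stand; what a row does not reach is not made up. A row lasts 1/8 s, in which the tool goes at most 62.5 mm and 10.7 degrees, less where a joint would pass 70% of its speed; a pose out of reach is approached as far as the arm can. A call is refused whole if a number of a shift passes 6.25 or a number of a turn 10.7, either way. A call with a gripper value outside its range is refused whole. The fingers move at their own pace and stop on an object; "grip_force" is the grip in N (left out, the last holds). Time passes only in rows, so rows that do not move let the fingers close. It gives the time, the measured TCP pose, the force and the opening at its end, in the units of the state.
- sensors.state(): the state, without advancing time (a new reading comes with each control period).
- cams.camera(name): name is "scene" or "side" or "wrist"; returns a dict with "pixels" (420x560x3 uint8, red, green, blue), "fx", "fy", "cx", "cy" (pixels), "origin" and "orientation" of the camera in the world. Camera axes: x right, y down, z forward; pixel columns grow to the right and rows downward; lengths in m; the calibration is good to about 2 mm. A picture is of the moment at which its call begins. There is no depth.
- manip.sign_off(): hands the job in, once; it reports no verdict.
Trained networks look in a picture, given as the dict that the camera call returned (one of the last four; its "shot" number tells which), for a name from the list of things; names that differ only in an ending like _2 or _b are one class to them, and where a whole thing is asked for, a point or a joint stands for the part that bears it (a point fixed in the world has none). Each returns a list of dicts, best first, with "conf" (0 to 1); they miss things now and then, are a little off and sometimes report something else, mostly with a low value. They report only what shows in the picture. A call takes as long as a camera call.
- cams.trace(picture, query): "mask" (420x560 bool, what is visible of it) and "uv" ([column, row] in pixels, amid what is visible of it).
The state is a dict: "time_s": time; "qpos": joint angles; "qvel": joint speeds; "joint_torque": joint torques, N m; "position": TCP position; "tool_rot": TCP orientation; "force": force on the tool from outside, world axes, zero at the start; "ft_torque": the same for the moment, N m; "width": finger opening in m.
Only numpy, scipy, OpenCV 4.12 (cv2) and the standard library are available. Lean on these libraries where they do the work, as an engineer would, in place of code of your own. Each camera call takes 0.05 s, during which the arm holds its last target. There are 200 camera calls.

## Task

The lid of the pottery damp box stands wide open. Flip the shorter of the two wooden stays on its front rim up until it stops upright, then bring the lid down gently, without letting it drop, so that it rests ajar on that stay. Leave the longer stay lying down.

Things in the scene. Friction and masses are not known exactly. Their poses are not given: they have to be found in the camera images.
- damp_box: Plywood box fixed to the table, turned up to 20 degrees, 160 mm deep (x), 320 mm wide (y); side and back walls 92 mm high, front wall (towards the robot, -x) 76 mm high and 10 mm thick. Origin: centre of its underside; x from front wall to back wall, y along the front wall, z up. Two clay cups stand in its back half; both stays lie on its front wall.
- lid (a joint): Lid hinge, along the top of the back wall, 92 mm above the table. Lid: 9 mm plywood, 160 x 320 mm, about 0.45 kg. 0 rad = shut and level; about 1.68 = wide open, leaning back a little past upright on its stop (the start). The hinge is nearly free: short of upright an unsupported lid falls shut. It rests at about 0.33 on the raised short stay, 0.54 on the long one.
- lid_bar (a point): Middle of the lid's handle: round steel bar 12 mm thick, 100 mm long, parallel to the hinge (y), on two arms 45 mm out from the lid's free edge, in the lid's plane. It is 205 mm from the hinge axis: about 300 mm above the table with the lid open. Closing the lid, it swings in that arc up over the box and down to the robot's side. It can turn between gripper pads.
- short_stay_pivot (a point): Pivot of the short stay, on the middle of the front wall's top edge, 84 mm above the table; axes as the box's. The stay is a wooden bar 60 mm long from pivot to rounded tip, 16 mm wide (x, overhangs the wall 3 mm each side), 12 mm thick, 2 mm above the edge when flat. The long stay is alike but 100 mm long; its pivot is 137 mm away along the wall, to either side.
- short_stay (a joint): Angle of the short stay: 0 rad = flat along the wall's top edge, tip towards the box's -y from its pivot; grows as the tip swings up about the box's x axis; 1.66 = at its stop, 5 degrees past upright. Light friction keeps it where it is left. Starts between 0 and 0.25.
- long_stay (a joint): Angle of the long stay, counted in the same way. Starts between 0 and 0.12 and is to be left down.

How it is judged:
On the way:
1. the short stay is up, with the lid still open (value of joint short_stay above 1.4 rad and value of joint lid above 0.8 rad), for 0.2 s.
At the end, for the whole second after the job is handed in: The short stay stands upright (above 1.4 rad), the long stay lies down (below 0.4 rad), and the lid rests still and ajar on the short stay (between 0.22 and 0.46 rad) (value of joint short_stay above 1.4 rad and value of joint long_stay below 0.4 rad and value of joint lid between 0.22 and 0.46 rad and velocity of joint lid between -0.1 and 0.1 rad/s); the robot touches nothing.
It fails at once if the lid is dropped (falls faster than 3 rad/s) (velocity of joint lid below -3 rad/s).
It also fails if it takes over 53 s, if anything falls off the work surface, if the arm or the gripper's body presses on something with over 40 N, if the wrist force passes 120 N, or if a joint passes its speed limit or range.

## Working session

There is one attempt and no reset: what is moved stays moved. The work goes in short steps, Python scripts to look and compute and a tool call to move; the robot and the scene stay as the last step left them, time stands still between calls to the robot, and variables do not carry over. Pictures are saved under pics/ and viewed, about 8 in all and at most 12, crops included, and the job is handed in when it is done.

Besides the shell and the picture viewer there is one more tool, called after "Call:" in YAML: its name, and indented under it one key for each argument. send_rows: Moves the arm, as the interface text tells. Its arguments: {"type":"object","properties":{"targets":{"type":"array","items":{"type":"array","items":{"type":"array","items":{"type":"number"}}}},"grip_force":{"type":"number"}},"required":["targets"]}

```bash
mkdir -p pics
cat > h.py <<'E'
import numpy as np, cv2
from scipy.spatial.transform import Rotation as R
from rig import sensors, cams, manip
def RM(o):
    o=np.array(o,float)
    return o if o.shape==(3,3) else R.from_rotvec(o).as_matrix()
def ray(c,uv):
    d=np.array([(uv[0]-c['cx'])/c['fx'],(uv[1]-c['cy'])/c['fy'],1.]); d=RM(c['orientation'])@d
    return np.array(c['origin']),d/np.linalg.norm(d)
def atz(c,uv,z):
    o,d=ray(c,uv); return o+d*(z-o[2])/d[2]
def tri(rs):
    A=sum(np.eye(3)-np.outer(d,d) for o,d in rs); b=sum((np.eye(3)-np.outer(d,d))@o for o,d in rs)
    return np.linalg.solve(A,b)
def proj(c,p):
    q=RM(c['orientation']).T@(np.array(p)-c['origin']); return np.array([c['fx']*q[0]/q[2]+c['cx'],c['fy']*q[1]/q[2]+c['cy']])
def save(c,n,crop=None,s=1):
    im=c['pixels'][:,:,::-1]
    if crop: im=im[crop[1]:crop[3],crop[0]:crop[2]]
    cv2.imwrite('pics/'+n+'.png',cv2.resize(im,None,fx=s,fy=s,interpolation=cv2.INTER_CUBIC))
def st():
    s=sensors.state(); print('t',s['time_s'],'p',np.round(s['position'],4),'rv',np.round(s['tool_rot'],3),'F',np.round(s['force'],1),'w',round(s['width'],4),'q',np.round(s['qpos'],2)); return s
def totool(dp,s=None):
    s=s or sensors.state(); return RM(s['tool_rot']).T@np.array(dp)*100
E
python3 - <<'E'
from h import *
s=st();print(manip.pinch_z); print(np.round(RM(s['tool_rot']),3))
for n in ['scene','side']:
    c=cams.camera(n); save(c,n+'0'); print(n,c['origin'],np.array(c['orientation']).shape,c['fx'])
    for q in ['damp_box','lid','lid_bar','short_stay','long_stay']:
        for r in cams.trace(c,q)[:2]:
            m=r['mask']; ys,xs=np.where(m); print(q,round(r['conf'],2),np.round(r['uv'],1),m.sum(),xs.min(),xs.max(),ys.min(),ys.max())
E
```

```text
t 0.0 p [ 0.2297 -0.5807  0.1972] rv [-3.085e+00 -5.880e-01  1.000e-03] F [-1.  -0.4  0.2] w 0.088 q [ 1.13  0.41 -0.01  1.6   0.01  1.13 -0.08]
0.0187
[[ 0.93   0.368 -0.001]
 [ 0.368 -0.93   0.001]
 [-0.    -0.002 -1.   ]]
scene [ 0.94504532 -0.07082462  0.60235011] (3,) 489.02062611616304
damp_box 0.79 [134.5 283.7] 39673 0 288 180 405
lid 0.81 [136.1 274.1] 28333 0 288 180 382
lid_bar 0.55 [131.5 273.4] 28406 0 288 180 382
short_stay 0.61 [194.5 195.3] 234 167 204 188 208
long_stay 0.95 [ 54.8 245.6] 673 33 109 229 260
side [ 0.21107303 -0.52259935  0.51415863] (3,) 535.6251728232735
damp_box 0.86 [413.3 265.5] 56952 237 559 99 419
lid 0.81 [444.9 213. ] 29053 326 559 99 332
lid 0.16 [269.1 273.6] 494 251 285 265 289
lid_bar 0.94 [445.4 213. ] 28757 327 559 99 331
lid_bar 0.39 [262.8 273.4] 605 244 285 261 289
short_stay 0.63 [270.6 275.7] 517 251 286 265 290
long_stay 0.6 [356.1 350.6] 1457 319 392 321 381
```

View pics/scene0.png

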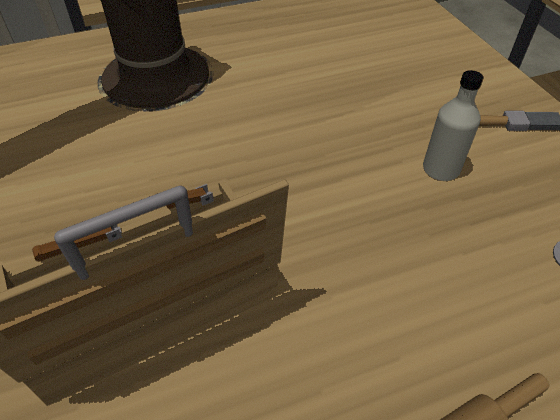

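View pics/side0.png

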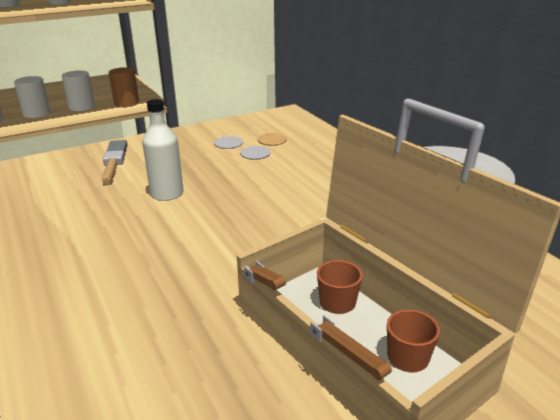

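Side view: short stay from pivot (250,272) to tip (284,282), long stay from (319,329) to (386,368), bar ends (405,104) and (478,127). Scene view: pivots at about (207,195) and (115,233), bar ends (62,240) and (182,190).

Run:
```python
from h import *
s=cams.camera('side'); c=cams.camera('scene')
save(s,'s_crop',(230,240,400,390),4)
P={}
for n,a,b in [('sp',(250,272),(207,195)),('lp',(318,328),(115,233)),('stip',(284,280),(168,204)),('ltip',(386,368),(36,252)),('bl',(405,105),(182,190)),('br',(478,127),(62,240))]:
    P[n]=tri([ray(s,a),ray(c,b)]); print(n,np.round(P[n],4),'err',np.round(proj(s,P[n])-a,1),np.round(proj(c,P[n])-b,1))
print('atz',atz(s,(250,272),.084),atz(s,(318,328),.084),atz(c,(207,195),.084),atz(c,(115,233),.084))
d=P['lp']-P['sp']; print(np.linalg.norm(d)); d=P['br']-P['bl'];print(np.linalg.norm(d), np.degrees(np.arctan2(-d[0],d[1])))
```

```text
sp [0.4488 0.0026 0.0774] err [1.7 1.4] [ 0.9 -1.8]
lp [ 0.4723 -0.1332  0.0763] err [2.8 1.8] [ 1.7 -2.3]
stip [ 0.4673 -0.0562  0.098 ] err [1.  0.8] [ 0.6 -1. ]
ltip [ 0.4889 -0.2319  0.0963] err [0.6 0.3] [ 0.4 -0.4]
bl [ 0.6403 -0.0471  0.293 ] err [0.5 0.4] [ 0.4 -0.7]
br [ 0.6605 -0.1472  0.2945] err [2.5 1.1] [ 2.5 -2.8]
atz [ 0.4446511 -0.001376   0.084    ] [ 0.46653534 -0.13596038  0.084     ] [ 0.45802218 -0.0004842   0.084     ] [ 0.48242019 -0.13503385  0.084     ]
0.13790327108415115
0.10213170951238634 -168.58721794496947
```

View pics/s_crop.png

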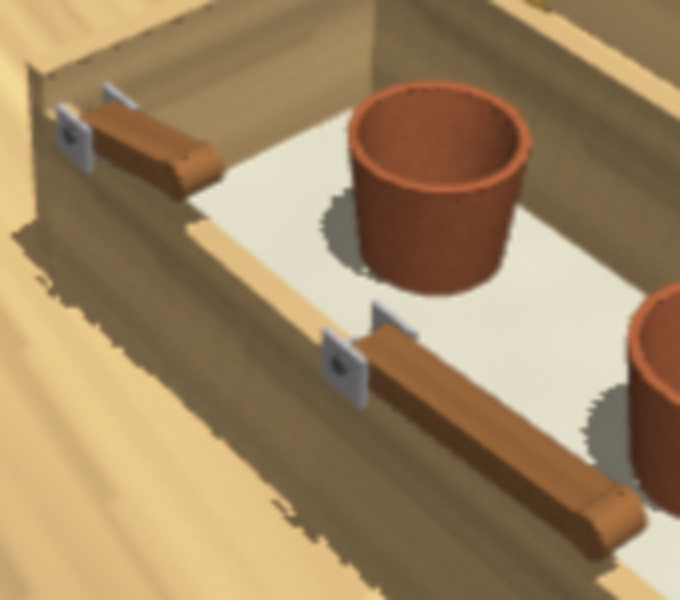

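```bash
cat >> h.py <<'E'
def Rdown(yaw,tilt=0):  # tool y at yaw deg in plan, z down; tilt about tool x
    a=np.radians(yaw); y=np.array([np.cos(a),np.sin(a),0]); z=np.array([0,0,-1.]); x=np.cross(y,z)
    return np.c_[x,y,z]@R.from_rotvec([np.radians(tilt),0,0]).as_matrix()
def plan(pts,yaw,grip,n,tilt=0):
    """pts: list of pinch points; n rows per leg"""
    s=st(); p=np.array(s['position']); r=R.from_matrix(RM(s['tool_rot'])); rt=R.from_matrix(Rdown(yaw,tilt))
    N=n*len(pts); k=0; tot=(r.inv()*rt).as_rotvec()
    pz=p
    for t in pts:
        t=np.array(t)+rt.as_matrix()[:,2]*manip.pinch_z
        for i in range(n):
            k+=1; cur=r*R.from_rotvec(tot*(k-1)/N); d=cur.inv().apply((t-pz)/n)*100
            print([grip]+[round(float(v),2) for v in d]+[round(float(v),1) for v in np.degrees(tot/N)],end=',\n')
        pz=t
E
python3 - <<'E'
from h import *
plan([(.459,-.045,.16)],10.5,0.6,11)
E
```

```text
t 0.7 p [ 0.2299 -0.5812  0.1981] rv [ 3.086  0.588 -0.   ] F [-0.3 -0.1  0.4] w 0.0874 q [ 1.13  0.41 -0.01  1.6   0.01  1.13 -0.08]
[0.6, 3.73, -3.77, 0.52, 0.0, 0.0, -7.2],
[0.6, 4.17, -3.27, 0.52, 0.0, 0.0, -7.2],
[0.6, 4.55, -2.72, 0.52, 0.0, 0.0, -7.2],
[0.6, 4.85, -2.14, 0.52, 0.0, 0.0, -7.2],
[0.6, 5.08, -1.51, 0.52, 0.0, 0.0, -7.2],
[0.6, 5.23, -0.87, 0.52, 0.0, 0.0, -7.2],
[0.6, 5.3, -0.21, 0.52, 0.0, 0.0, -7.2],
[0.6, 5.28, 0.46, 0.52, 0.0, 0.0, -7.2],
[0.6, 5.18, 1.11, 0.52, 0.0, 0.0, -7.2],
[0.6, 5.0, 1.75, 0.52, 0.0, 0.0, -7.2],
[0.6, 4.75, 2.36, 0.52, 0.0, 0.0, -7.2],
```

Call:
send_rows:
  targets:
    - [[0.6,3.7,-3.8,0.5,0,0,-7.2],[0.6,4.2,-3.3,0.5,0,0,-7.2],[0.6,4.6,-2.7,0.5,0,0,-7.2],[0.6,4.9,-2.1,0.5,0,0,-7.2],[0.6,5.1,-1.5,0.5,0,0,-7.2],[0.6,5.2,-0.9,0.5,0,0,-7.2],[0.6,5.3,-0.2,0.5,0,0,-7.2],[0.6,5.3,0.5,0.5,0,0,-7.2],[0.6,5.2,1.1,0.5,0,0,-7.2],[0.6,5,1.7,0.5,0,0,-7.2],[0.6,4.7,2.4,0.5,0,0,-7.2]]

```text
time_s: 2.08
position: [0.4559, -0.0292, 0.1424]
tool_rot: [1.953, 2.448, -0.003]
force: [0.3, -0.9, 0.5]
width: 0.0526
```

Run:
```python
from h import *
w=cams.camera('wrist'); save(w,'w1')
for n,p in [('sp',(.451,-.001,.092)),('stip',(.462,-.060,.1)),('lp',(.4745,-.1355,.092))]: print(n,proj(w,p).round())
for q in ['short_stay','long_stay']:
    for r in cams.trace(w,q)[:1]:
        ys,xs=np.where(r['mask']); print(q,round(r['conf'],2),np.round(r['uv']),xs.min(),xs.max(),ys.min(),ys.max())
plan([(.459,-.045,.16)],10.5,0.6,1)
```

```text
sp [281. 179.]
stip [278. 256.]
lp [273. 332.]
short_stay 0.9 [278. 217.] 266 292 180 256
long_stay 0.95 [265. 373.] 257 277 355 394
t 2.225 p [ 0.4558 -0.0279  0.1422] rv [ 1.951e+00  2.451e+00 -2.000e-03] F [ 0.1 -0.1 -0.5] w 0.0529 q [ 0.47  0.24 -0.59  2.03  0.18  0.92  0.01]
[0.6, -1.74, -0.08, 0.1, 0.3, 0.4, 2.4],
```

View pics/w1.png

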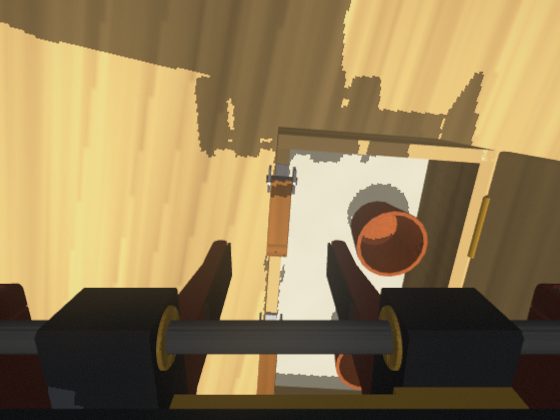

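The wrist view agrees with my estimate: short stay from pivot (281,180) to tip (278,256), midway between the fingers. Next I descend over it.

Run:
```python
from h import *
plan([(.459,-.045,.12),(.459,-.045,.09)],9.5,0.5,2)
```

```text
t 2.225 p [ 0.4558 -0.0279  0.1422] rv [ 1.951e+00  2.451e+00 -2.000e-03] F [ 0.1 -0.1 -0.5] w 0.0529 q [ 0.47  0.24 -0.59  2.03  0.18  0.92  0.01]
[0.5, -0.86, -0.05, 2.05, 0.1, 0.1, 0.9],
[0.5, -0.86, -0.03, 2.05, 0.1, 0.1, 0.9],
[0.5, 0.01, -0.0, 1.5, 0.1, 0.1, 0.9],
[0.5, 0.0, -0.0, 1.5, 0.1, 0.1, 0.9],
```

Call:
send_rows:
  targets:
    - [[0.5,-0.9,0,2,0,0,0.9],[0.5,-0.9,0,2,0,0,0.9],[0.5,0,0,1.5,0,0,0.9],[0.5,0,0,1.5,0,0,0.9],[0.5,0,0,0,0,0,0]]
  grip_force: 4

```text
time_s: 2.85
position: [0.4597, -0.0504, 0.0706]
tool_rot: [2.039, 2.376, -0.003]
force: [0.3, 0.8, 0.2]
width: 0.0436
```

Run:
```python
from h import *
plan([(.459,-.045,.09)],9.5,0.0,1)
w=cams.camera('wrist'); print(proj(w,(.459,-.045,.098)))
r=cams.trace(w,'short_stay')
for x in r[:1]:
    ys,xs=np.where(x['mask']); print(x['conf'],xs.min(),xs.max(),ys.min(),ys.max())
```

```text
t 2.85 p [ 0.4597 -0.0504  0.0706] rv [ 2.039  2.376 -0.003] F [0.3 0.8 0.2] w 0.0436 q [ 0.44  0.35 -0.53  2.09  0.27  0.76 -0.11]
[0.0, 0.55, 0.02, -0.07, 0.3, 0.6, -0.8],
[280.29228112 251.92270979]
0.64 263 295 170 278
```

Call:
send_rows:
  targets:
    - [[0,0.4,0,0,0,0,0],[0,0,0,0,0,0,0],[0,0,0,0,0,0,0],[0,0,0,0,0,0,0]]
  grip_force: 4

```text
time_s: 3.45
position: [0.4591, -0.0461, 0.0726]
tool_rot: [2.036, 2.376, -0.004]
force: [-3.0, -1.0, -1.2]
width: 0.0161
```

```bash
python3 -c "
import numpy as np
a=np.linspace(.16,1.66,11);r=4.6
print(np.round(np.c_[-np.diff(r*np.cos(a)),-np.diff(r*np.sin(a))],2).tolist())"
```

```text
[[0.16, -0.67], [0.26, -0.64], [0.35, -0.59], [0.44, -0.53], [0.51, -0.46], [0.57, -0.38], [0.62, -0.29], [0.66, -0.19], [0.68, -0.09], [0.69, 0.01]]
```

Call:
send_rows:
  targets:
    - [[0,0.16,0,-0.67,0,0,0],[0,0.26,0,-0.64,0,0,0],[0,0.35,0,-0.6,0,0,0],[0,0.44,0,-0.53,0,0,0],[0,0.5,0,-0.46,0,0,0],[0,0,0,0,0,0,0]]

```text
time_s: 4.2
position: [0.456, -0.0261, 0.1036]
tool_rot: [2.035, 2.378, -0.002]
force: [-1.3, 2.4, -2.7]
width: 0.0159
```

Run:
```python
from h import *
s=st()
v=np.array(s['position'])+[0,0,.0187]-[.451,-.001,.084]; v=np.array([v@[.174,-.985,0],v[2]]); print(v,np.hypot(*v),np.arctan2(v[1],v[0]))
s=cams.camera('side'); save(s,'s2',(200,180,400,330),3)
```

```text
t 4.2 p [ 0.456  -0.0261  0.1036] rv [ 2.035e+00  2.378e+00 -2.000e-03] F [-1.3  2.4 -2.7] w 0.0159 q [ 0.43  0.29 -0.56  2.07  0.22  0.83 -0.11]
[0.02563433 0.03830849] 0.04609403124488701 0.9810727641731765
```

View pics/s2.png

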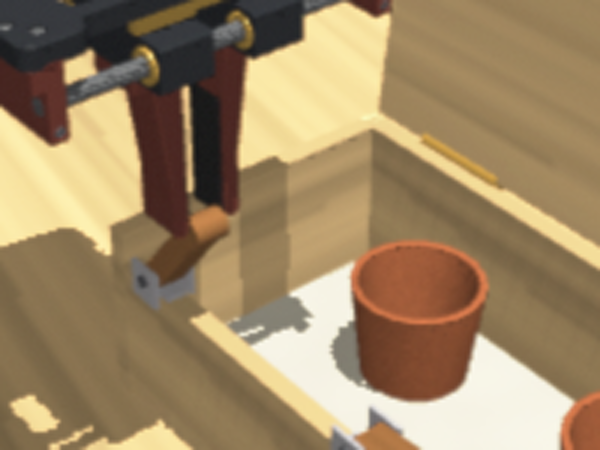

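The stay is following the grip; it is at about 50°, from the pivot (140,285) to the tip (210,220). I continue the arc to the stop.

Call:
send_rows:
  targets:
    - [[0,0.57,0,-0.36,0,0,0],[0,0.62,0,-0.29,0,0,0],[0,0.66,0,-0.19,0,0,0],[0,0.68,0,-0.09,0,0,0],[0,0.68,0,0.01,0,0,0],[0,0,0,0,0,0,0]]

```text
time_s: 5.0
position: [0.451, 0.0067, 0.1132]
tool_rot: [2.035, 2.376, -0.003]
force: [-0.4, -0.5, -1.1]
width: 0.0158
```

Run:
```python
from h import *
s=st()
v=np.array(s['position'])+[0,0,.0187]-[.451,-.001,.084]; v=np.array([v@[.174,-.985,0],v[2]]); print(v,np.hypot(*v),np.arctan2(v[1],v[0]))
```

```text
t 5.0 p [0.451  0.0067 0.1132] rv [ 2.035  2.376 -0.003] F [-0.4 -0.5 -1.1] w 0.0158 q [ 0.38  0.27 -0.59  2.07  0.21  0.84 -0.18]
[-0.0076177   0.04787597] 0.04847822513140848 1.7285868331299894
```

Call:
send_rows:
  targets:
    - [[0,0.5,0,0,0,0,0],[0,0.3,0,0,0,0,0],[0.45,0,0,0,0,0,0],[0.45,0,0,0,0,0,0],[0.45,0,0,-2,0,0,0],[0.45,0,0,-4,0,0,0],[0.45,0,0,-5,0,0,0]]

```text
time_s: 5.88
position: [0.4476, 0.0163, 0.2231]
tool_rot: [2.038, 2.381, -0.006]
force: [0.6, -1.0, -1.0]
width: 0.0393
```

Run:
```python
from h import *
st()
s=cams.camera('side'); c=cams.camera('scene'); save(s,'s3',(200,70,520,310),2.4)
for a in [((405,105),(182,190)),((478,127),(62,240))]: pass
```

```text
t 5.875 p [0.4476 0.0163 0.2231] rv [ 2.038  2.381 -0.006] F [ 0.6 -1.  -1. ] w 0.0393 q [ 0.42  0.13 -0.62  1.94  0.09  1.1  -0.08]
```

View pics/s3.png

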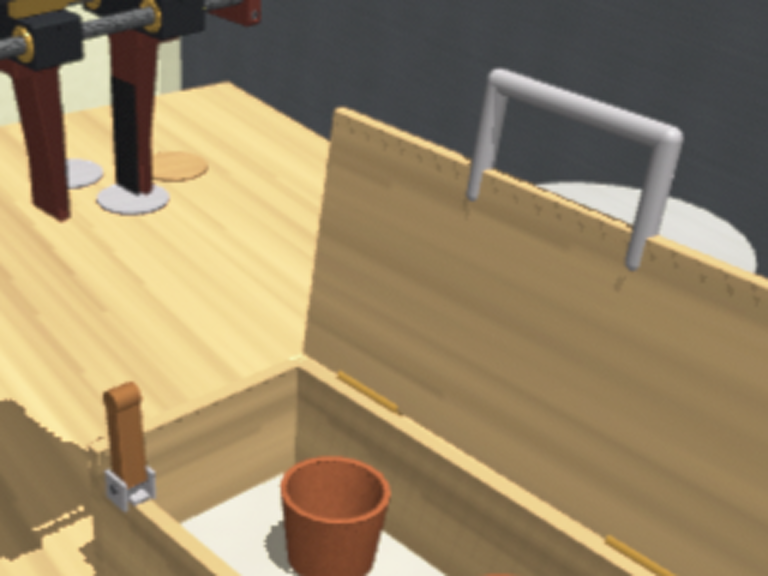

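The short stay stands upright and slightly past vertical, at (125,440) in the crop. The bar's ends in the same crop are at (500,78) and (675,135). Now I go above the bar.

Run:
```python
from h import *
s=cams.camera('side'); c=cams.camera('scene')
a=(444.7,114.4);b=(122,215); P=tri([ray(s,a),ray(c,b)]); print(P,proj(s,P)-a,proj(c,P)-b)
plan([(.50,-.02,.36),(.650,-.097,.375)],10,0.7,4)
```

```text
[ 0.65372898 -0.10017884  0.29582081] [0.49355371 0.30898663] [ 0.46260824 -0.66774304]
t 6.075 p [0.4488 0.016  0.2229] rv [ 2.036  2.377 -0.003] F [-0.3 -0.6 -0.5] w 0.0395 q [ 0.42  0.13 -0.62  1.94  0.09  1.09 -0.08]
[0.7, -1.12, 1.15, -2.94, 0.0, 0.1, -0.1],
[0.7, -1.12, 1.14, -2.94, 0.0, 0.1, -0.1],
[0.7, -1.11, 1.14, -2.95, 0.0, 0.1, -0.1],
[0.7, -1.11, 1.13, -2.95, 0.0, 0.1, -0.1],
[0.7, -2.51, 3.39, -0.35, 0.0, 0.1, -0.1],
[0.7, -2.52, 3.38, -0.36, 0.0, 0.1, -0.1],
[0.7, -2.53, 3.37, -0.36, 0.0, 0.1, -0.1],
[0.7, -2.54, 3.37, -0.37, 0.0, 0.1, -0.1],
```

Call:
send_rows:
  targets:
    - [[0.7,-1.1,1.1,-2.9,0,0,0],[0.7,-1.1,1.1,-2.9,0,0,0],[0.7,-1.1,1.1,-3,0,0,0],[0.7,-1.1,1.1,-3,0,0,0],[0.7,-2.5,3.4,-0.4,0,0,0],[0.7,-2.5,3.4,-0.4,0,0,0],[0.7,-2.5,3.4,-0.4,0,0,0],[0.7,-2.5,3.4,-0.4,0,0,0],[0.7,0,0,0,0,0,0]]

```text
time_s: 7.2
position: [0.6501, -0.1014, 0.3446]
tool_rot: [-2.039, -2.382, 0.024]
force: [-0.5, -0.2, 0.0]
width: 0.0616
```

Run:
```python
from h import *
plan([(.652,-.098,.34),(.652,-.098,.296)],10,0.7,2)
w=cams.camera('wrist'); save(w,'w2'); print(proj(w,(.6505,-.1,.296)))
```

```text
t 7.2 p [ 0.6501 -0.1014  0.3446] rv [-2.039 -2.382  0.024] F [-0.5 -0.2  0. ] w 0.0616 q [ 0.4   0.46 -0.52  1.24  0.23  1.52  0.07]
[0.7, 0.16, 0.14, 1.16, -0.2, 0.1, -0.3],
[0.7, 0.16, 0.14, 1.16, -0.2, 0.1, -0.3],
[0.7, 0.01, 0.02, 2.2, -0.2, 0.1, -0.3],
[0.7, 0.0, 0.01, 2.2, -0.2, 0.1, -0.3],
[281.31876339 214.42688173]
```

View pics/w2.png

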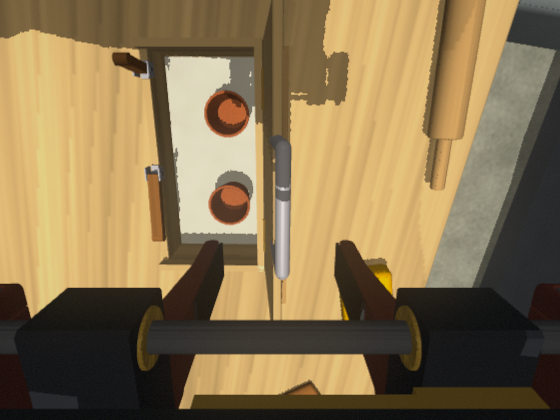

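The bar shows at column 283, rows 135–278, midway between the fingers. Descending and gripping.

Call:
send_rows:
  targets:
    - [[0.6,0.1,0.1,1.2,0,0,0],[0.6,0.1,0.1,1.2,0,0,0],[0.6,0,0,2.2,0,0,0],[0.6,0,0,2.2,0,0,0],[0,0,0,0,0,0,0],[0,0,0,0,0,0,0],[0,0,0,0,0,0,0],[0,0,0,0,0,0,0]]
  grip_force: 15

```text
time_s: 8.25
position: [0.6462, -0.0942, 0.2746]
tool_rot: [-2.032, -2.389, 0.024]
force: [1.5, 0.8, 0.4]
width: 0.0161
```

```bash
cat > lid.py <<'E'
from h import *
import sys
s=st(); Rm=RM(s['tool_rot']); print(np.round(Rm,3))
P=np.array(s['position'])-Rm[:,2]*manip.pinch_z
a0=float(sys.argv[1]); a1=float(sys.argv[2]); n=int(sys.argv[3])
xb=np.array([np.cos(np.radians(10)),np.sin(np.radians(10)),0])
f=lambda a: -xb*.205*np.cos(a)+np.array([0,0,.205*np.sin(a)])
H=np.array([.628,-.101,.092])
v=P-H; print('pinch',P,'ang',np.arctan2(v[2],-(v@xb)),'r',np.hypot(v[2],v@xb))
A=np.linspace(a0,a1,n+1)
for i in range(n): print(round(A[i+1],2),np.round(Rm.T@(f(A[i+1])-f(A[i]))*100,2).tolist())
E
python3 lid.py 1.68 0.33 30
```

```text
t 8.25 p [ 0.6462 -0.0942  0.2746] rv [-2.032 -2.389  0.024] F [1.5 0.8 0.4] w 0.0161 q [ 0.41  0.47 -0.52  1.38  0.24  1.37  0.04]
[[-0.16   0.987 -0.014]
 [ 0.987  0.16  -0.009]
 [-0.006 -0.015 -1.   ]]
pinch [ 0.6464385  -0.09408602  0.29333747] ang 1.666653553901305 r 0.20226603109817917
1.64 [-0.01, -0.92, -0.07]
1.59 [-0.01, -0.92, -0.02]
1.54 [-0.01, -0.92, 0.02]
1.5 [-0.01, -0.92, 0.06]
1.46 [-0.01, -0.92, 0.1]
1.41 [-0.01, -0.91, 0.14]
1.36 [-0.01, -0.9, 0.18]
1.32 [-0.01, -0.9, 0.22]
1.27 [-0.01, -0.88, 0.26]
1.23 [-0.01, -0.87, 0.3]
1.18 [-0.01, -0.86, 0.34]
1.14 [-0.01, -0.84, 0.38]
1.1 [-0.01, -0.82, 0.42]
1.05 [-0.01, -0.8, 0.45]
1.0 [-0.01, -0.78, 0.49]
0.96 [-0.01, -0.76, 0.52]
0.91 [-0.01, -0.74, 0.56]
0.87 [-0.01, -0.71, 0.59]
0.82 [-0.01, -0.68, 0.62]
0.78 [-0.0, -0.65, 0.65]
0.74 [-0.0, -0.62, 0.68]
0.69 [-0.0, -0.59, 0.71]
0.64 [-0.0, -0.56, 0.73]
0.6 [-0.0, -0.53, 0.76]
0.55 [-0.0, -0.49, 0.78]
0.51 [-0.0, -0.46, 0.8]
0.47 [-0.0, -0.42, 0.82]
0.42 [-0.0, -0.38, 0.84]
0.38 [0.0, -0.34, 0.86]
0.33 [0.0, -0.31, 0.87]
```

Call:
send_rows:
  targets:
    - [[0,0,0,0,0,0,0],[0,0,0,0,0,0,0],[0,0,0,0,0,0,0]]

```text
time_s: 8.62
position: [0.6481, -0.094, 0.2777]
tool_rot: [-2.036, -2.393, 0.018]
force: [0.0, 0.1, -0.3]
width: 0.0002
```

Call:
send_rows:
  targets:
    - [[0,0,-0.9,-0.05,0,0,0],[0,0,-0.9,0,0,0,0],[0,0,-0.9,0,0,0,0],[0,0,-0.9,0.05,0,0,0],[0,0,-0.9,0.1,0,0,0],[0,0,0,0,0,0,0]]

```text
time_s: 9.38
position: [0.5991, -0.1023, 0.2765]
tool_rot: [-2.036, -2.391, 0.021]
force: [-1.5, 0.1, -0.9]
width: 0.0006
```

```bash
python3 lid.py 1.45 0.33 24 | head -6
```

```text
t 9.375 p [ 0.5991 -0.1023  0.2765] rv [-2.036 -2.391  0.021] F [-1.5  0.1 -0.9] w 0.0006 q [ 0.47  0.39 -0.54  1.5   0.21  1.33  0.07]
[[-0.159  0.987 -0.01 ]
 [ 0.987  0.159 -0.009]
 [-0.008 -0.011 -1.   ]]
pinch [ 0.59932252 -0.10212593  0.295168  ] ang 1.431730294386724 r 0.20514852573244427
1.4 [-0.01, -0.94, 0.15]
```

The fingers shut completely, so the bar was not gripped. I look before doing anything else.

Run:
```python
from h import *
s=cams.camera('side'); c=cams.camera('scene')
a=s['pixels'][40:340,220:560]; b=c['pixels'][60:360,0:300]
cv2.imwrite('pics/m1.png',cv2.resize(np.hstack([a,b])[:,:,::-1],None,fx=1.25,fy=1.25))
```

```text
(no output)
```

View pics/m1.png

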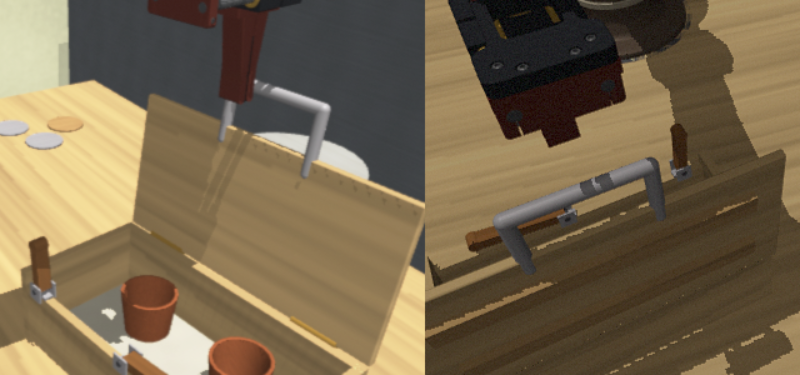

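The lid is still wide open (bar ends at (505,222) and (650,165) in the right half) and the stay is still up. The fingers slipped off the bar. I lift, go back and check with a picture before closing.

Run:
```python
from h import *
plan([(.60,-.102,.365),(.653,-.100,.365),(.653,-.100,.32),(.653,-.100,.285)],10,0.7,2)
```

```text
t 9.475 p [ 0.5998 -0.1021  0.2764] rv [-2.035 -2.391  0.021] F [-0.3 -0.7  0.9] w 0.0005 q [ 0.47  0.39 -0.54  1.49  0.21  1.33  0.07]
[0.7, -0.02, -0.03, -3.49, -0.1, 0.1, -0.1],
[0.7, -0.02, -0.02, -3.49, -0.1, 0.1, -0.1],
[0.7, -0.33, 2.63, -0.02, -0.1, 0.1, -0.1],
[0.7, -0.34, 2.63, -0.02, -0.1, 0.1, -0.1],
[0.7, 0.01, 0.01, 2.25, -0.1, 0.1, -0.1],
[0.7, 0.01, 0.01, 2.25, -0.1, 0.1, -0.1],
[0.7, 0.0, 0.0, 1.75, -0.1, 0.1, -0.1],
[0.7, 0.0, 0.0, 1.75, -0.1, 0.1, -0.1],
```

Call:
send_rows:
  targets:
    - [[0.7,0,0,-3.5,0,0,0],[0.7,0,0,-3.5,0,0,0],[0.7,-0.3,2.6,0,0,0,0],[0.7,-0.3,2.6,0,0,0,0],[0.7,0,0,0,0,0,0],[0.7,0,0,0,0,0,0],[0.7,0,0,0,0,0,0],[0.7,0,0,0,0,0,0]]

```text
time_s: 10.48
position: [0.6539, -0.0984, 0.3478]
tool_rot: [-2.034, -2.391, 0.02]
force: [-0.1, -0.2, 0.9]
width: 0.0617
```

Run:
```python
from h import *
plan([(.653,-.100,.32),(.653,-.100,.285)],10,0.7,2)
```

```text
t 10.475 p [ 0.6539 -0.0984  0.3478] rv [-2.034 -2.391  0.02 ] F [-0.1 -0.2  0.9] w 0.0617 q [ 0.4   0.46 -0.53  1.23  0.23  1.52  0.07]
[0.7, -0.05, -0.03, 2.33, -0.2, 0.1, -0.2],
[0.7, -0.06, -0.04, 2.33, -0.2, 0.1, -0.2],
[0.7, 0.01, 0.01, 1.75, -0.2, 0.1, -0.2],
[0.7, 0.0, 0.0, 1.75, -0.2, 0.1, -0.2],
```

Call:
send_rows:
  targets:
    - [[0.7,0,0,2.3,0,0,0],[0.7,0,0,2.3,0,0,0],[0.7,0,0,1.8,0,0,0],[0.7,0,0,1.8,0,0,0],[0.7,0,0,0.3,0,0,0]]

```text
time_s: 11.1
position: [0.6521, -0.1002, 0.2623]
tool_rot: [2.037, 2.39, -0.019]
force: [-0.5, 0.4, -0.6]
width: 0.0618
```

Run:
```python
from h import *
st()
s=cams.camera('side'); w=cams.camera('wrist')
a=cv2.resize(s['pixels'][40:250,350:560],(420,420)); b=cv2.resize(w['pixels'][60:360,130:430],(420,420))
cv2.imwrite('pics/m2.png',np.hstack([a,b])[:,:800,::-1])
```

```text
t 11.1 p [ 0.6521 -0.1002  0.2623] rv [ 2.037  2.39  -0.019] F [-0.5  0.4 -0.6] w 0.0618 q [ 0.42  0.49 -0.52  1.38  0.25  1.34  0.04]
```

View pics/m2.png

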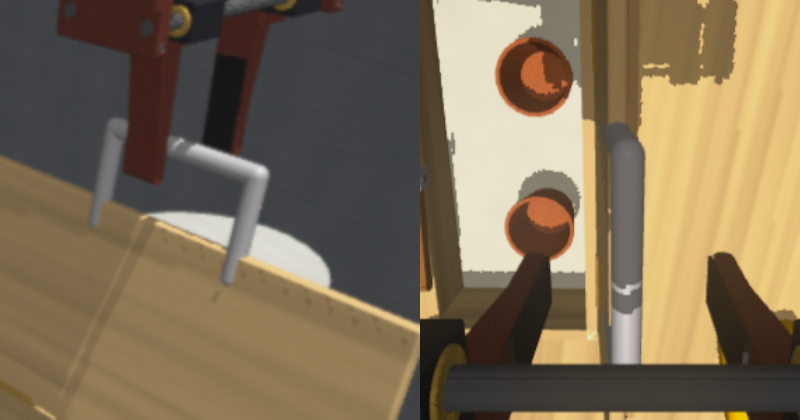

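The bar now lies between the fingers, about level with the pads. Closing, then checking the width before moving.

Call:
send_rows:
  targets:
    - [[0,0,0,0,0,0,0],[0,0,0,0,0,0,0],[0,0,0,0,0,0,0],[0,0,0,0,0,0,0],[0,0,0,0,0,0,0],[0,0,0,0,0,0,0]]
  grip_force: 15

```text
time_s: 11.95
position: [0.6518, -0.1001, 0.2659]
tool_rot: [2.036, 2.389, -0.019]
force: [-6.5, -0.7, 3.4]
width: 0.0119
```

Call:
send_rows:
  targets:
    - [[0,0,0,0,0,0,0],[0,0,0,0,0,0,0]]

```text
time_s: 12.2
position: [0.6517, -0.1001, 0.2659]
tool_rot: [2.036, 2.389, -0.019]
force: [0.3, -0.5, -0.3]
width: 0.0118
```

```bash
python3 lid.py 1.68 0.33 30 | head -12
```

```text
t 12.2 p [ 0.6517 -0.1001  0.2659] rv [ 2.036  2.389 -0.019] F [ 0.3 -0.5 -0.3] w 0.0118 q [ 0.42  0.48 -0.52  1.38  0.25  1.35  0.04]
[[-0.159  0.987 -0.006]
 [ 0.987  0.158 -0.011]
 [-0.01  -0.008 -1.   ]]
pinch [ 0.6517713  -0.09992148  0.28463286] ang 1.6926885922216184 r 0.19407281317505432
1.64 [-0.01, -0.92, -0.07]
1.59 [-0.01, -0.92, -0.03]
1.54 [-0.01, -0.92, 0.01]
1.5 [-0.01, -0.92, 0.05]
1.46 [-0.01, -0.92, 0.09]
1.41 [-0.01, -0.91, 0.13]
1.36 [-0.01, -0.91, 0.18]
```

Call:
send_rows:
  targets:
    - [[0,0,-0.92,-0.07,0,0,0],[0,0,-0.92,-0.03,0,0,0],[0,0,-0.92,0,0,0,0],[0,0,-0.92,0.05,0,0,0],[0,0,-0.92,0.1,0,0,0]]

```text
time_s: 12.82
position: [0.6045, -0.1071, 0.2664]
tool_rot: [2.034, 2.388, -0.015]
force: [1.7, 0.7, -0.4]
width: 0.0113
```

```bash
sed -i 's/P=np.array(s\[.position.\])-.*/P=np.array(s["position"])+[0,0,.0294]/' lid.py; python3 lid.py 1.46 0.33 25 | head -14
```

```text
t 12.825 p [ 0.6045 -0.1071  0.2664] rv [ 2.034  2.388 -0.015] F [ 1.7  0.7 -0.4] w 0.0113 q [ 0.48  0.4  -0.54  1.5   0.22  1.3   0.07]
[[-0.159  0.987 -0.003]
 [ 0.987  0.159 -0.01 ]
 [-0.009 -0.005 -1.   ]]
pinch [ 0.60447031 -0.10712617  0.29578591] ang 1.452423480335227 r 0.20522203219894378
1.41 [-0.01, -0.92, 0.13]
1.37 [-0.01, -0.91, 0.17]
1.32 [-0.01, -0.9, 0.21]
1.28 [-0.01, -0.89, 0.25]
1.23 [-0.01, -0.88, 0.29]
1.19 [-0.01, -0.87, 0.33]
1.14 [-0.01, -0.85, 0.37]
1.1 [-0.01, -0.83, 0.41]
1.05 [-0.01, -0.81, 0.44]
```

Call:
send_rows:
  targets:
    - [[0,0,-0.92,0.13,0,0,0],[0,0,-0.91,0.17,0,0,0],[0,0,-0.9,0.21,0,0,0]]

```text
time_s: 13.2
position: [0.5751, -0.1116, 0.2609]
tool_rot: [2.035, 2.389, -0.015]
force: [0.1, 0.8, 0.2]
width: 0.0115
```

```bash
python3 lid.py 1.31 0.33 22
python3 - <<'E'
from h import *
s=cams.camera('side')
a=cv2.resize(s['pixels'][40:340,200:560],(720,600)); cv2.imwrite('pics/m3.png',a[:,:,::-1])
E
```

```text
t 13.2 p [ 0.5751 -0.1116  0.2609] rv [ 2.035  2.389 -0.015] F [0.1 0.8 0.2] w 0.0115 q [ 0.51  0.35 -0.54  1.58  0.2   1.27  0.1 ]
[[-0.159  0.987 -0.004]
 [ 0.987  0.159 -0.01 ]
 [-0.009 -0.005 -1.   ]]
pinch [ 0.5751245  -0.11160471  0.29032435] ang 1.3053646881356316 r 0.20552185992882502
1.27 [-0.01, -0.88, 0.26]
1.22 [-0.01, -0.86, 0.3]
1.18 [-0.01, -0.85, 0.34]
1.13 [-0.01, -0.83, 0.37]
1.09 [-0.01, -0.82, 0.41]
1.04 [-0.01, -0.8, 0.45]
1.0 [-0.01, -0.78, 0.48]
0.95 [-0.01, -0.75, 0.52]
0.91 [-0.01, -0.73, 0.55]
0.86 [-0.01, -0.7, 0.58]
0.82 [-0.0, -0.68, 0.61]
0.78 [-0.0, -0.65, 0.64]
0.73 [-0.0, -0.62, 0.67]
0.69 [-0.0, -0.59, 0.7]
0.64 [-0.0, -0.56, 0.72]
0.6 [-0.0, -0.53, 0.75]
0.55 [-0.0, -0.49, 0.77]
0.51 [0.0, -0.46, 0.79]
0.46 [0.0, -0.42, 0.81]
0.42 [0.0, -0.39, 0.83]
0.37 [0.0, -0.35, 0.84]
0.33 [0.0, -0.31, 0.86]
```

View pics/m3.png

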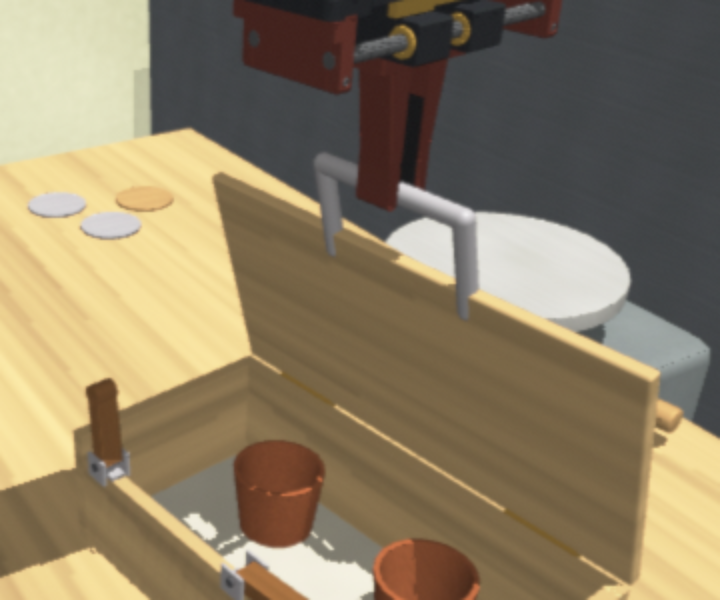

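The lid follows the gripper, with the bar from (320,160) to (468,218) and the fingers across it. I continue the swing.

Call:
send_rows:
  targets:
    - [[0,0,-0.88,0.26,0,0,0],[0,0,-0.86,0.3,0,0,0],[0,0,-0.85,0.34,0,0,0],[0,0,-0.83,0.37,0,0,0],[0,0,-0.82,0.41,0,0,0],[0,0,-0.8,0.45,0,0,0]]

```text
time_s: 14.0
position: [0.5206, -0.1199, 0.238]
tool_rot: [2.036, 2.39, -0.016]
force: [-0.8, 1.6, 0.6]
width: 0.0115
```

```bash
python3 lid.py 1.03 0.33 16
```

```text
t 14.0 p [ 0.5206 -0.1199  0.238 ] rv [ 2.036  2.39  -0.016] F [-0.8  1.6  0.6] w 0.0115 q [ 0.58  0.28 -0.55  1.73  0.16  1.18  0.14]
[[-0.159  0.987 -0.005]
 [ 0.987  0.159 -0.009]
 [-0.008 -0.007 -1.   ]]
pinch [ 0.52058972 -0.1199176   0.2673986 ] ang 1.0144988604261187 r 0.20654179547908538
0.99 [-0.01, -0.76, 0.48]
0.94 [-0.01, -0.73, 0.52]
0.9 [-0.01, -0.71, 0.55]
0.86 [-0.01, -0.69, 0.58]
0.81 [-0.0, -0.66, 0.61]
0.77 [-0.0, -0.63, 0.64]
0.72 [-0.0, -0.6, 0.66]
0.68 [-0.0, -0.57, 0.69]
0.64 [-0.0, -0.54, 0.71]
0.59 [-0.0, -0.51, 0.74]
0.55 [-0.0, -0.48, 0.76]
0.51 [-0.0, -0.45, 0.78]
0.46 [0.0, -0.41, 0.8]
0.42 [0.0, -0.38, 0.81]
0.37 [0.0, -0.34, 0.83]
0.33 [0.0, -0.3, 0.84]
```

Call:
send_rows:
  targets:
    - [[0,0,-0.74,0.49,0,0,0],[0,0,-0.72,0.53,0,0,0],[0,0,-0.7,0.56,0,0,0],[0,0,-0.68,0.58,0,0,0],[0,0,-0.65,0.61,0,0,0],[0,0,-0.62,0.64,0,0,0],[0,0,-0.59,0.66,0,0,0],[0,0,-0.56,0.69,0,0,0]]

```text
time_s: 15.0
position: [0.4643, -0.1287, 0.1871]
tool_rot: [2.036, 2.392, -0.016]
force: [-0.2, 2.0, -1.8]
width: 0.0114
```

```bash
python3 lid.py .66 0.33 8
```

```text
t 15.0 p [ 0.4643 -0.1287  0.1871] rv [ 2.036  2.392 -0.016] F [-0.2  2.  -1.8] w 0.0114 q [ 0.64  0.23 -0.55  1.92  0.15  1.04  0.19]
[[-0.16   0.987 -0.006]
 [ 0.987  0.16  -0.008]
 [-0.007 -0.007 -1.   ]]
pinch [ 0.46428455 -0.12874006  0.21652502] ang 0.6434667016865795 r 0.2075512180461443
0.62 [-0.0, -0.5, 0.68]
0.58 [-0.0, -0.47, 0.7]
0.54 [-0.0, -0.44, 0.72]
0.5 [-0.0, -0.41, 0.74]
0.45 [-0.0, -0.38, 0.76]
0.41 [0.0, -0.35, 0.77]
0.37 [0.0, -0.32, 0.78]
0.33 [0.0, -0.28, 0.8]
```

Call:
send_rows:
  targets:
    - [[0,0,-0.5,0.68,0,0,0],[0,0,-0.47,0.7,0,0,0],[0,0,-0.43,0.72,0,0,0],[0,0,-0.4,0.74,0,0,0],[0,0,-0.36,0.7,0,0,0]]

```text
time_s: 15.62
position: [0.4409, -0.1325, 0.1492]
tool_rot: [-2.036, -2.392, 0.016]
force: [-0.0, 4.1, -0.6]
width: 0.0114
```

```bash
python3 lid.py .44 0.32 5
```

```text
t 15.625 p [ 0.4409 -0.1325  0.1492] rv [-2.036 -2.392  0.016] F [-0.   4.1 -0.6] w 0.0114 q [ 0.65  0.23 -0.54  2.01  0.16  0.94  0.19]
[[-0.16   0.987 -0.007]
 [ 0.987  0.16  -0.008]
 [-0.007 -0.008 -1.   ]]
pinch [ 0.44087983 -0.13249375  0.17856827] ang 0.42802423164710274 r 0.20856101299472732
0.42 [0.0, -0.2, 0.45]
0.39 [0.0, -0.19, 0.45]
0.37 [0.0, -0.18, 0.46]
0.34 [0.0, -0.17, 0.46]
0.32 [0.0, -0.16, 0.47]
```

Call:
send_rows:
  targets:
    - [[0,0,-0.2,0.45,0,0,0],[0,0,-0.19,0.45,0,0,0],[0,0,-0.18,0.4,0,0,0],[0,0,0,0,0,0,0]]

```text
time_s: 16.12
position: [0.4348, -0.1335, 0.1349]
tool_rot: [-2.036, -2.392, 0.016]
force: [-0.4, 2.6, -1.2]
width: 0.0116
```

Call:
send_rows:
  targets:
    - [[0,0,-0.1,0.3,0,0,0],[0,0,-0.1,0.3,0,0,0],[0,0,0,0,0,0,0]]

```text
time_s: 16.5
position: [0.434, -0.1341, 0.1317]
tool_rot: [2.034, 2.39, -0.016]
force: [-2.3, 3.4, 3.7]
width: 0.0112
```

```bash
python3 lid.py .33 0.32 1
python3 - <<'E'
from h import *
s=cams.camera('side')
a=cv2.resize(s['pixels'][120:420,200:560],(720,600)); cv2.imwrite('pics/m4.png',a[:,:,::-1])
E
```

```text
t 16.5 p [ 0.434  -0.1341  0.1317] rv [ 2.034  2.39  -0.016] F [-2.3  3.4  3.7] w 0.0112 q [ 0.65  0.25 -0.54  2.04  0.17  0.9   0.18]
[[-0.16   0.987 -0.005]
 [ 0.987  0.16  -0.01 ]
 [-0.009 -0.006 -1.   ]]
pinch [ 0.43401447 -0.1340651   0.16108127] ang 0.33761714045088886 r 0.20855370297203102
0.32 [0.0, -0.06, 0.19]
```

View pics/m4.png

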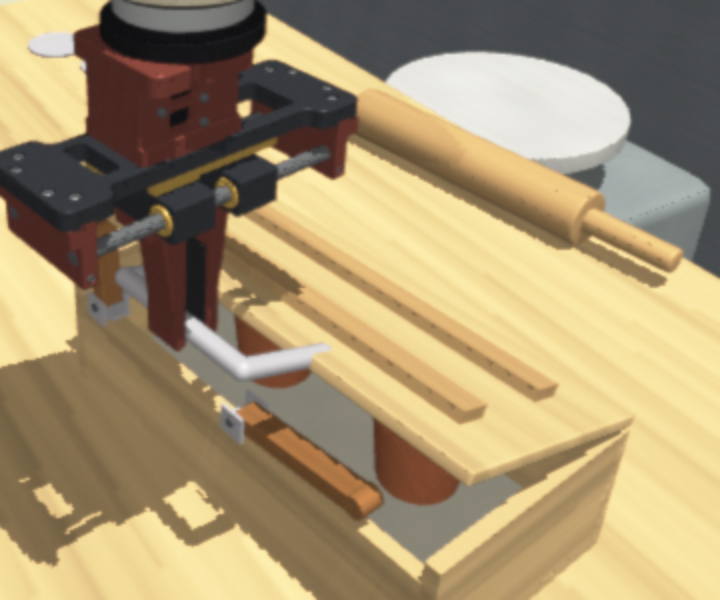

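The force has turned upward at a lid angle of about 0.34, so the lid has met the stay; the stay is upright at (108,280) and the long stay is down. Releasing gently and rising.

Call:
send_rows:
  targets:
    - [[0.2,0,0,0,0,0,0],[0.3,0,0,0,0,0,0],[0.3,0,0,0,0,0,0],[0.3,0,0,0,0,0,0]]

```text
time_s: 17.05
position: [0.4346, -0.1361, 0.132]
tool_rot: [2.034, 2.387, -0.018]
force: [0.0, 0.3, -0.2]
width: 0.0261
```

Call:
send_rows:
  targets:
    - [[0.3,0,0,-1,0,0,0],[0.3,0,0,-1.5,0,0,0],[0.3,0,0,-2,0,0,0],[0.3,0,0,-3,0,0,0],[0.3,0,-3,-4,0,0,0],[0.3,0,-3,-4,0,0,0],[0.3,0,-2,0,0,0,0],[0.3,0,0,0,0,0,0]]

```text
time_s: 18.05
position: [0.3553, -0.1463, 0.2998]
tool_rot: [2.027, 2.385, -0.014]
force: [0.9, 0.0, 0.5]
width: 0.0266
```

Run:
```python
from h import *
st(); s=cams.camera('side')
a=cv2.resize(s['pixels'][120:420,200:560],(720,600)); cv2.imwrite('pics/m5.png',a[:,:,::-1])
```

```text
t 18.05 p [ 0.3553 -0.1463  0.2998] rv [ 2.027  2.385 -0.014] F [0.9 0.  0.5] w 0.0266 q [ 0.8  -0.08 -0.5   1.94 -0.03  1.26  0.47]
```

View pics/m5.png

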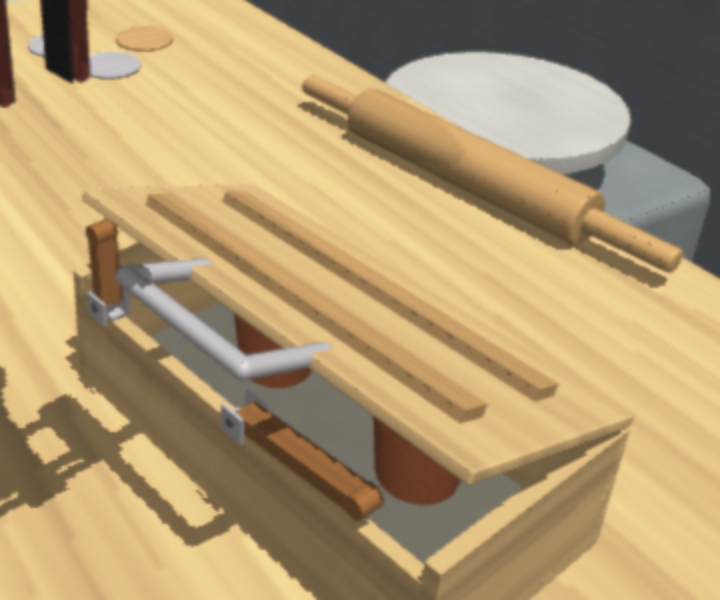

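The lid rests ajar on the upright short stay, at (103,265), and its front corner is at (468,480) as before the release. The long stay is down and the gripper is clear. Handing in.

```bash
python3 -c "
from rig import manip
manip.sign_off()"
```

```text
the job is handed in; nothing more can be done
```

I flipped the short stay up to its stop, lowered the lid by its bar onto the stay, let go, backed clear and handed in at about 18 s.

**Last checks:**
- The final picture shows the short stay upright, the long stay down, the gripper clear and the lid ajar. The lid's front corner is where it was before I let go.
- From the arm's position, the lid was at about 0.34 rad when it met the stay. The force on the tool turned upward there (about 4 N).
- The wrist force read about zero after release.

**What went wrong:** My first grip on the bar missed: the fingers shut fully, and I had already sent the first pull. The lid stayed wide open and the short stay stayed up. I gripped again 1 cm lower, saw the width hold at about 12 mm, and the lid then followed all the way down.

**Not checked directly:** I had no reading of the joint angles. The stays' final angles and the lid's stillness after hand-in are judged only from the pictures.

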